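Refit the hotplate's push-and-turn knob over its spacer plate

TASK

Refit the control knob of the hotplate in the coffee corner: first lay the metal spacer plate with the hole flat on the hotplate's deck, around the D-shaped spindle, and let go of it; then take the black knob, turn it so that the flat in its bore matches the flat of the spindle, and push it fully home. Press the knob down against the spindle's spring until it meets the spacer plate, and finish while still holding it pressed there with the gripper: do not let it come back up. Leave the other things on the worktop where they are.

Things in the scene. Friction and masses are not known exactly. Their poses are not given: they have to be found in the camera images.
- hob: steel countertop hotplate, fixed, cold, 300 (x) x 240 (y) mm. Origin: on the worktop under its centre; z up. Flat deck 55 mm above the worktop. A round dark iron plate (diameter 140 mm, 5 mm higher than the deck) is centred 55 mm towards its +x; the upright spindle stands 100 mm towards its -x (the end nearer the robot), on the centre line, with flat free deck for 50 mm or more all round it.
- spindle_top (a point): centre of the upper end of the upright brass-coloured D-section spindle, 34 mm above the deck when not pressed. z up along its axis; x points from the axis squarely to its flat. Section: round, 16 mm in diameter, with one flat 3.5 mm from the axis over its whole length; top edges chamfered 1.5 mm. A thin brass collar (diameter 23, 1.5 mm high) surrounds its foot.
- spindle_flat (a point): point 10 mm out from the spindle's axis in the direction of its flat, at the height of the spindle's top
- spindle_press (a joint): how far the spindle is pushed straight down, m: 0 released, 0.010 at its stop, against a spring (about 3 N to start, 8 N at 6 mm, 11 N at 10 mm). With the knob fully home and the spindle released, the knob's underside is 6 mm above the laid plate, so pressed down it meets the plate at about 0.006.
- plate: spacer plate, bare aluminium, 70 (x) x 54 (y) x 6 mm, with a round hole 28 mm in diameter through its centre; 60 g or so. Origin: centre of its underside. Lies flat on the worktop at the start; the long side is x. It may be laid on the deck at any yaw and either face up.
- knob: black plastic knob, 52 mm high, about 60 g, standing upright, bore down. Origin: centre of its underside, on the bore's axis; z up. Round skirt, diameter 46, 24 mm high. On it, from 24 to 52 mm high, a straight wing grip 16 mm thick (y), from x = -21 to +20 mm, then tapering to a pointed nose at x = +34 mm, with a white line on top towards the nose.
- knob_grip (a point): on the knob's axis in the middle of the wing grip, 43 mm above its underside; axes as the knob's
- knob_flat (a point): point 10 mm out from the knob's axis towards the bore's flat (+x, where the nose points), 22 mm above its underside; lies at spindle_flat when home and matched. The bore is 22 mm deep, D section: round, diameter 18, with a flat 4.7 mm from the axis on the nose side. It fits only with the nose pointing to the side of the spindle's flat.
- coaster: bystander: solid square aluminium coaster, 75 x 75 x 6 mm, no hole; origin under its centre
- cup: bystander: white espresso cup, rim diameter 62, height 58 mm; origin under its centre
- tamper: bystander: steel coffee tamper, diameter 58, height 70 mm; origin under its centre
- jar: bystander: glass jar with steel cap, diameter 84, height 120 mm; origin under its centre
- mug: bystander: blue mug, diameter 80, height 90 mm; origin under its centre
- funnel: bystander: steel dosing ring, outside diameter 62, inside 54, height 22 mm; origin under its centre
- spindle_turn (a joint): angle of the spindle about its upright axis, rad, positive counterclockwise from above; at 0 its flat faces the hotplate's +x. Found anywhere from -0.6 to 0.6; stiff (0.15 N m), it stays as found unless forced.
Not all that is in view belongs to the job. Leave any brown or yellow look-alike of the plate alone. Several things have the shape of the knob; the one meant has the colours described above.

How it is judged:
On the way:
1. the spacer plate lies flat on the hotplate's deck around the spindle, let go of, with the knob not yet fitted (horizontal distance between plate and spindle_top below 0.009 m and z of plate in the frame of hob between 0.052 and 0.064 m and (angle between plate's own z axis and vertical below 0.08 rad or angle between plate's own z axis and vertical above 3.06 rad) and contact force between the fingers and plate below 0.1 N and horizontal distance between knob and spindle_top above 0.05 m), for 0.2 s.
At the end, for the whole second after the job is handed in: Knob home (spindle over 19.5 mm into the bore, axes within 3 mm, flats matched: knob_flat within 5 mm of spindle_flat from above, upright within 0.12 rad), fingers bearing on it with over 2 N, spindle held down over 4 mm; plate flat on the deck under it, hole within 9 mm of the spindle's axis (z of spindle_top in the frame of knob above 0.0195 m and horizontal distance between knob and spindle_top below 0.003 m and horizontal distance between knob_flat and spindle_flat below 0.005 m and angle between knob's own z axis and vertical below 0.12 rad and value of joint spindle_press above 0.004 m and contact force between the fingers and knob above 2 N and horizontal distance between plate and spindle_top below 0.009 m and z of plate in the frame of hob between 0.052 and 0.064 m and (angle between plate's own z axis and vertical below 0.08 rad or angle between plate's own z axis and vertical above 3.06 rad)); the arm keeps its last pose, push and grip.
It fails at once if a bystander is moved by more than 40 mm (distance of any of coaster, cup, tamper, jar, mug, funnel from where it was at the start of the episode above 0.04 m).
It also fails if it takes over 64 s, if anything falls off the work surface, if the arm or the gripper's body presses on something with over 40 N, if the wrist force passes 120 N, or if a joint passes its speed limit or range.

ROBOT

A 6-joint arm with a two-finger parallel gripper is mounted at the origin on the work surface. World frame = base frame: x ahead of the robot, y to its left, z up, the work surface at z = 0. Lengths are in m, angles in rad, forces in N, time in s.
With the tool pointing down it reaches from about 0.35 to 0.775 m from the base axis. Payload 5.5 kg.
Tool frame: the origin (TCP) lies at the very end of the fingers, on their centre line; the grasp point (between the pads) lies 19 mm behind it; z points along the fingers, y is the line along which they close (so a half turn about z gives the same grasp; the last joint's range is limited). The gripper opens to 85 mm and grips with 20 to 120 N. Pads are 22 mm wide; open, the fingers measure 114 mm over their backs; the gripper's body (76 mm by 85 mm) begins 54 mm behind the grasp point. The pads swing forward as they close: fully open they stand 13 mm farther back than shut.
Start: joints at [1.091, 0.313, 0.046, 1.304, 0, 1.431], TCP at [0.192, 0.542, 0.206] pointing down, gripper open.
Joint ranges: [-2.76, 2.76], [-0.86, 1.69], [-1.03, 1.26], [-2.2, 2.34], [-1.47, 1.5], [-3.14, 3.14]. Speed limits (rad/s): [2.57, 2.57, 3.14, 3.14, 3.14, 3.14].

INTERFACE

Orientations are given as a rotation vector (axis times angle).
In Python, from cell import r gives the robot as it stands.
- The arm moves only by the shell command python3 -m creep 'ROWS'. ROWS is JSON, one flat list of numbers, 7 for each row, row after row: the finger opening in m, from 0 to 0.0854, then the shift along the tool's x, y, z in m, then the turn, a rotation vector about the tool's x, y, z in units of 5 degrees (1.0 is 5 degrees). In form: [hand, x, y, z, ax, ay, az, hand, x, y, z, ax, ay, az, ...]. A call has 1 to 10 rows; each row is the pose to reach, as a shift and turn from the pose commanded when the call began, along the tool's axes at that moment; what a row does not reach only later rows make up. A row lasts 1/10 s, in which the tool goes at most 50 mm and 8.59 degrees, less where a joint would pass 70% of its speed; a pose out of reach is approached as far as the arm can. A call with a gripper value outside its range is refused whole. The fingers move at their own pace and stop on an object; the grip force is fixed at half the most. Time passes only in rows, so rows that repeat a pose let the fingers close. It gives the time, the measured TCP pose, the force, the opening and the grip force at its end, in the units of the state.
- r.read_state(): the state, without advancing time (a new reading comes with each control period).
- r.snapshot(name): name is "side" or "top" or "wrist"; returns a dict with "image" (384x512x3 uint8, red, green, blue), "camera_matrix" (3x3 intrinsics, pixels), "extrinsics" (4x4, takes a point from world to camera coordinates); the wrist camera has in their place "tool_from_camera" (4x4, takes a point from camera to tool coordinates, whose origin is the TCP and whose axes are the flange's). Camera axes: x right, y up, looking along -z (the intrinsics and any distortion apply to the point x, -y, -z); pixel columns grow to the right and rows downward; lengths in m; the calibration is good to about 2 mm. A picture is of the moment at which its call begins: read the wrist's pose just before it. There is no depth.
- r.close_job(): hands the job in; it is judged then, once.
The state is a dict: "clock": time; "joint_positions": joint angles; "joint_velocities": joint speeds; "effort": joint torques, N m; "tool_pos": TCP position; "eef_rot": TCP orientation; "wrist_force": force on the tool from outside, world axes, zero at the start; "ft_torque": the same for the moment, N m; "grip_width": finger opening in m; "grip_force": force on a finger pad.
Only numpy, scipy, OpenCV 4.12 (cv2) and the standard library are available. Lean on these libraries where they do the work, as an engineer would, in place of code of your own. Each camera call takes 0.05 s, during which the arm holds its last target. There are 200 camera calls.

## Working session

There is one attempt and no reset: what is moved stays moved. The work goes in short steps, Python scripts to look and compute and a shell command to move; the robot and the scene stay as the last step left them, time stands still between calls to the robot, and variables do not carry over. Pictures are saved under pics/ and viewed, at most 10 in all, crops included, and the job is handed in when it is done.

```bash
ls; mkdir -p pics
python3 - <<'E'
from cell import r
import cv2, numpy as np
s=r.read_state(); print({k:np.round(v,3).tolist() for k,v in s.items()})
for n in ("top","side"):
    d=r.snapshot(n); cv2.imwrite(f"pics/{n}0.png",d["image"][:,:,::-1]); print(n,np.round(d["camera_matrix"],1).tolist(),np.round(d["extrinsics"],3).tolist(), [k for k in d])
d=r.snapshot("wrist"); print(np.round(d["tool_from_camera"],3).tolist(),np.round(d["camera_matrix"],1).tolist())
a=[cv2.imread(f"pics/{n}0.png") for n in("top","side")]
cv2.imwrite("pics/both.png",cv2.resize(np.vstack(a),(512,768))[:, :])
E
```

```text
pics
{'clock': 0.0, 'joint_positions': [1.091, 0.314, 0.045, 1.304, 0.0, 1.431], 'joint_velocities': [0.001, 0.0, -0.001, -0.001, 0.001, 0.001], 'effort': [0.0, -48.063, 29.853, 0.019, -0.0, -0.0], 'tool_pos': [0.191, 0.542, 0.205], 'eef_rot': [-0.531, -3.096, 0.003], 'wrist_force': [0.222, -0.176, -0.019], 'ft_torque': [-0.01, 0.003, 0.01], 'grip_force': 0.0, 'grip_width': 0.085}
top [[437.7, 0.0, 251.3], [0.0, 437.7, 188.7], [0.0, 0.0, 1.0]] [[-0.027, -1.0, -0.002, 0.028], [0.996, -0.027, 0.082, -0.543], [-0.082, 0.0, 0.997, -1.281], [0.0, 0.0, 0.0, 1.0]] ['image', 'camera_matrix', 'extrinsics']
side [[359.0, 0.0, 250.7], [0.0, 359.0, 188.8], [0.0, 0.0, 1.0]] [[0.83, -0.558, 0.004, -0.435], [0.262, 0.395, 0.88, -0.226], [-0.493, -0.73, 0.474, -1.011], [0.0, 0.0, 0.0, 1.0]] ['image', 'camera_matrix', 'extrinsics']
[[0.001, 0.951, 0.309, 0.078], [1.0, -0.0, -0.0, 0.0], [-0.0, 0.309, -0.951, -0.167], [0.0, 0.0, 0.0, 1.0]] [[295.0, 0.0, 257.8], [0.0, 295.0, 193.2], [0.0, 0.0, 1.0]]
```

View pics/top0.png

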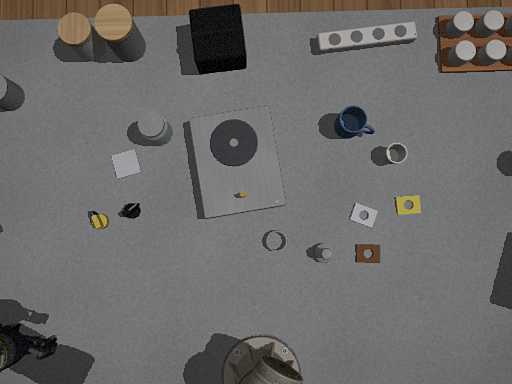

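View pics/side0.png

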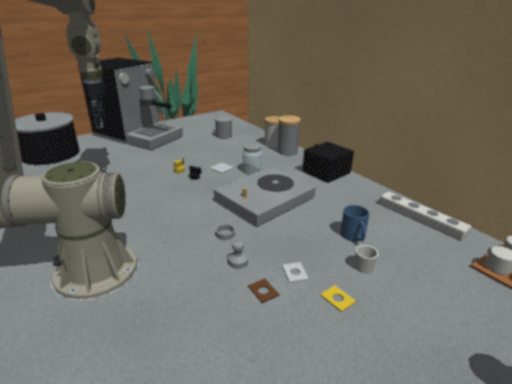

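Top view, candidates: the plates are silver (364,215), yellow (408,205) and brown (368,254), plus a hole-less coaster (126,163). Bare aluminium with a hole fits only the silver one. The knobs are black (131,211) and yellow-black (99,220); the plain black one fits. The spindle is at (241,195). I'll check these in one enlarged crop.

```bash
cat > h.py <<'E'
import numpy as np, cv2
from cell import r
from scipy.spatial.transform import Rotation as R
def cam(n):
    s=r.read_state(); d=r.snapshot(n); K=np.array(d["camera_matrix"])
    if n=="wrist":
        T=np.eye(4); T[:3,:3]=R.from_rotvec(s["eef_rot"]).as_matrix(); T[:3,3]=s["tool_pos"]
        W=T@np.array(d["tool_from_camera"])
    else: W=np.linalg.inv(np.array(d["extrinsics"]))
    return np.ascontiguousarray(d["image"][:,:,::-1]),K,W
def pt(K,W,uv,z):
    uv=np.atleast_2d(uv).astype(float); c=np.c_[(uv[:,0]-K[0,2])/K[0,0],-(uv[:,1]-K[1,2])/K[1,1],-np.ones(len(uv))]
    d=c@W[:3,:3].T; o=W[:3,3]; return o+d*((z-o[2])/d[:,2])[:,None]
def px(K,W,p):
    c=np.linalg.inv(W)@np.r_[p,1]; return K[0,0]*c[0]/-c[2]+K[0,2], -K[1,1]*c[1]/-c[2]+K[1,2]
def blobs(m,mn=10):
    n,l,st,c=cv2.connectedComponentsWithStats(m.astype(np.uint8)); return [(st[i,4],c[i],l==i) for i in range(1,n) if st[i,4]>=mn]
def rel(goal,yaw=None):
    "shift in tool axes from current pose to goal TCP; turn about tool z (5deg units) so that tool y lies along world yaw"
    s=r.read_state(); M=R.from_rotvec(s["eef_rot"]).as_matrix()
    print("tool y yaw",np.degrees(np.arctan2(M[1,1],M[0,1])).round(1),"tilt z",M[:,2].round(3),"q",np.round(s["joint_positions"],2),"t",s["clock"])
    print("shift mm",(M.T@(np.array(goal)-s["tool_pos"])*1e3).round(1))
    if yaw is not None:
        y=M.T@np.array([np.cos(yaw),np.sin(yaw),0]); a=np.degrees(np.arctan2(-y[0],y[1])); a=(a+90)%180-90; print("turn units",a/5)
E
python3 - <<'E'
from h import *
I,K,W=cam("top")
cv2.imwrite("pics/crop.png",np.hstack([cv2.resize(I[y:y+64,x:x+64],(384,384),interpolation=cv2.INTER_CUBIC) for x,y in((336,190),(90,185))]))
g=I.max(2); hsv=cv2.cvtColor(I,cv2.COLOR_BGR2HSV)
for nm,m in(("bright",(g>150)),("dark",g<35)):
    for a,c,_ in blobs(m,20):
        if 90<c[0]<440 and 100<c[1]<280: print(nm,a,c.round(1),pt(K,W,c,0.006 if nm=="bright" else 0.04).round(3))
sp=(hsv[...,1]>110)&(g>90); sp[:, :200]=0; sp[:, 300:]=0; sp[:150]=0
for a,c,_ in blobs(sp,3): print("spindle",a,c,pt(K,W,c,0.085).round(4))
for c in((190,121),(269,106),(285,203),(204,217)): print("hob corner",pt(K,W,c,0.055).round(3))
E
```

```text
bright 62 [393.7 154.5] [[ 0.637 -0.421  0.006]]
bright 570 [125.6 163.2] [[0.633 0.392 0.006]]
bright 332 [408.4 204.6] [[ 0.484 -0.457  0.006]]
bright 335 [363.7 214.8] [[ 0.457 -0.322  0.006]]
bright 67 [ 95.8 221. ] [[0.46  0.482 0.006]]
bright 50 [103.3 219.3] [[0.465 0.46  0.006]]
dark 90 [353.8 111.9] [[ 0.763 -0.298  0.04 ]]
dark 77 [343.9 132.9] [[ 0.701 -0.266  0.04 ]]
dark 178 [130.9 211.1] [[0.486 0.367 0.04 ]]
spindle 32 [242.59375 194.3125 ] [[0.5233 0.0384 0.085 ]]
hob corner [[0.746 0.188 0.055]]
hob corner [[ 0.784 -0.046  0.055]]
hob corner [[ 0.497 -0.083  0.055]]
hob corner [[0.463 0.152 0.055]]
```

View pics/crop.png

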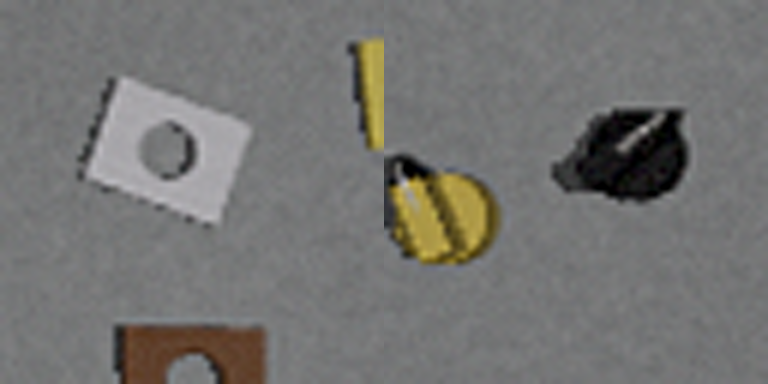

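The crop confirms the silver plate with the hole and the all-black knob with a white line. The plate's long axis is at about 69° yaw, so I grip across −21°. Working out the move above the plate, by way of a waypoint to keep off the base.

Run:
```python
from h import *
rel([0.43,0.25,0.2],np.radians(-21)); rel([0.457,-0.322,0.15],np.radians(-21))
```

```text
tool y yaw 70.5 tilt z [-0.001 -0.001 -1.   ] q [ 1.09  0.31  0.05  1.3  -0.    1.43] t 0.2
shift mm [-322.1 -195.6    5.7]
turn units -17.69364497834447
tool y yaw 70.5 tilt z [-0.001 -0.001 -1.   ] q [ 1.09  0.31  0.05  1.3  -0.    1.43] t 0.2
shift mm [-538.2 -725.9   56.3]
turn units -17.69364497834447
```

```bash
python3 -m creep '[0.085,-0.322,-0.196,0,0,0,6, 0.085,-0.322,-0.196,0,0,0,6, 0.085,-0.322,-0.196,0,0,0,6, 0.085,-0.322,-0.196,0,0,0,6, 0.085,-0.322,-0.196,0,0,0,6, 0.085,-0.322,-0.196,0,0,0,6, 0.085,-0.322,-0.196,0,0,0,6, 0.085,-0.538,-0.726,0.05,0,0,18.3, 0.085,-0.538,-0.726,0.05,0,0,18.3, 0.085,-0.538,-0.726,0.05,0,0,18.3]'
python3 - <<'E'
from h import *
rel([0.457,-0.322,0.15],np.radians(-21))
E
```

```text
clock: 1.2
tool_pos: [0.4239, 0.12, 0.1932]
eef_rot: [1.925, 2.482, 0.0]
wrist_force: [1.3, 0.1, 0.5]
grip_width: 0.0853
grip_force: 0.0
tool y yaw 14.4 tilt z [ 0.  0. -1.] q [ 0.09  0.06 -0.3   1.21  0.    1.41] t 1.2
shift mm [-436.3  -77.9   43.2]
turn units 7.0804496062889655
```

```bash
python3 -m creep '[0.085,-0.436,-0.078,0.043,0,0,7.1, 0.085,-0.436,-0.078,0.043,0,0,7.1, 0.085,-0.436,-0.078,0.043,0,0,7.1, 0.085,-0.436,-0.078,0.043,0,0,7.1, 0.085,-0.436,-0.078,0.043,0,0,7.1, 0.085,-0.436,-0.078,0.043,0,0,7.1, 0.085,-0.436,-0.078,0.043,0,0,7.1, 0.085,-0.436,-0.078,0.043,0,0,7.1, 0.085,-0.436,-0.078,0.043,0,0,7.1, 0.085,-0.436,-0.078,0.043,0,0,7.1]'
python3 - <<'E'
from h import *
I,K,W=cam("wrist"); cv2.imwrite("pics/w1.png",I)
h=cv2.cvtColor(I,cv2.COLOR_BGR2HSV); m=((h[...,2]>140)&(h[...,1]<40)).astype(np.uint8)
for a,c,b in blobs(m,800):
    q=cv2.boxPoints(cv2.minAreaRect(np.argwhere(b)[:,::-1].astype(np.int32).reshape(-1,1,2))); p=pt(K,W,q,0.006)
    print(a,c,p.round(3).tolist(),"mean",p.mean(0).round(4)); e=[p[1]-p[0],p[2]-p[1]]
    for v in e: print(np.linalg.norm(v),np.degrees(np.arctan2(v[1],v[0])))
    rel(np.r_[p.mean(0)[:2],0.004])
E
```

```text
clock: 2.2
tool_pos: [0.4594, -0.325, 0.149]
eef_rot: [2.589, 1.777, -0.001]
wrist_force: [-1.0, 0.7, 0.4]
grip_width: 0.0848
grip_force: 0.0
128184 [246.33451913 169.59988766] [[0.3, -0.088, 0.006], [0.735, -0.255, 0.006], [0.689, -0.684, 0.006], [0.047, -0.435, 0.006]] mean [ 0.4429 -0.3658  0.006 ]
0.4659719041442041 -21.009552365821175
0.4307939583559412 -96.20137452339486
tool y yaw -21.0 tilt z [-0.001  0.001 -1.   ] q [-0.75  0.31 -0.1   1.16  0.    1.18] t 2.25
shift mm [-46.7   0.8 145.3]
```

View pics/w1.png

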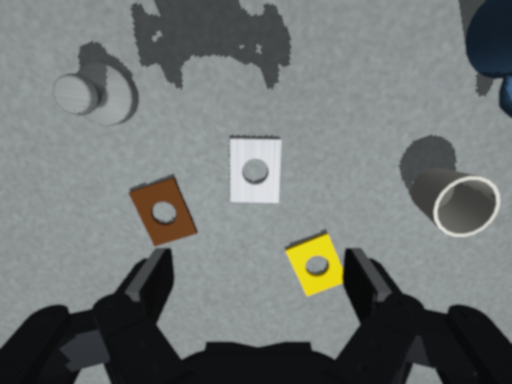

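The plate is centred at about (255,170) in the wrist view, axis-aligned with the tool. The yellow and brown look-alikes are clear of the fingers.

Run:
```python
from h import *
I,K,W=cam("wrist")
m=((I.min(2)>175)).astype(np.uint8); m=cv2.morphologyEx(m,cv2.MORPH_CLOSE,np.ones((5,5)));m=cv2.morphologyEx(m,cv2.MORPH_OPEN,np.ones((7,7)))
for a,c,b in blobs(m,800):
    q=cv2.boxPoints(cv2.minAreaRect(np.argwhere(b)[:,::-1].astype(np.int32).reshape(-1,1,2))); p=pt(K,W,q,0.006)
    print(a,c,p.mean(0).round(4))
    for v in [p[1]-p[0],p[2]-p[1]]: print(np.linalg.norm(v),np.degrees(np.arctan2(v[1],v[0])))
    rel(np.r_[p.mean(0)[:2],0.004])
```

```text
2613 [256.48296977 172.99311137] [ 0.4591 -0.322   0.006 ]
0.07026045206919168 67.51364928409794
0.05238051412309129 -20.95195198237176
tool y yaw -20.9 tilt z [-0.001  0.002 -1.   ] q [-0.75  0.31 -0.1   1.16  0.    1.18] t 2.3
shift mm [ -1.8   1.2 145.6]
```

```bash
python3 -m creep '[0.085,-0.002,0.001,0.05,0,0,0, 0.085,-0.002,0.001,0.1,0,0,0, 0.085,-0.002,0.001,0.13,0,0,0, 0.085,-0.002,0.001,0.148,0,0,0, 0.085,-0.002,0.001,0.153,0,0,0, 0.085,-0.002,0.001,0.153,0,0,0]'; python3 -m creep '[0.05,0,0,0,0,0,0, 0.05,0,0,0,0,0,0, 0.05,0,0,0,0,0,0, 0.05,0,0,0,0,0,0, 0.05,0,0,0,0,0,0, 0.05,0,0,0,0,0,0]'
```

```text
clock: 2.9
tool_pos: [0.4596, -0.3202, -0.0026]
eef_rot: [-2.583, -1.786, 0.0]
wrist_force: [-0.1, -0.3, -0.0]
grip_width: 0.0852
grip_force: 0.0
clock: 3.5
tool_pos: [0.4598, -0.3219, -0.0024]
eef_rot: [2.585, 1.785, 0.0]
wrist_force: [0.6, 0.5, 0.4]
grip_width: 0.05
grip_force: 0.0
```

```bash
python3 -m creep '[0.085,0,0,0,0,0,0, 0.085,0,0,0,0,0,0, 0.085,0,0,0,0,0,0, 0.085,0,0,0.004,0,0,0, 0.085,0,0,0.005,0,0,0, 0.085,0,0,0.005,0,0,0]'; python3 -m creep '[0.05,0,0,0,0,0,0, 0.05,0,0,0,0,0,0, 0.05,0,0,0,0,0,0, 0.05,0,0,0,0,0,0, 0.05,0,0,0,0,0,0, 0.05,0,0,0,0,0,0]'
```

```text
clock: 4.1
tool_pos: [0.4595, -0.3216, -0.0079]
eef_rot: [-2.585, -1.785, 0.0]
wrist_force: [-0.5, -1.0, 0.8]
grip_width: 0.0852
grip_force: 0.0
clock: 4.7
tool_pos: [0.4598, -0.3218, -0.0075]
eef_rot: [-2.585, -1.785, -0.0]
wrist_force: [0.1, -0.2, 1.1]
grip_width: 0.0499
grip_force: 0.0
```

Run:
```python
from h import *
I,K,W=cam("wrist"); cv2.imwrite("pics/w2.png",I)
```

```text
(no output)
```

View pics/w2.png

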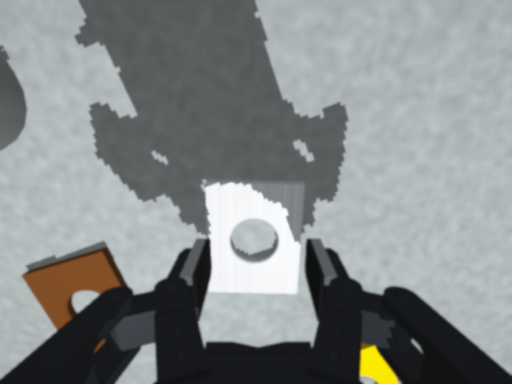

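The fingers flank the plate (columns 205–303) but sit just above its edges, and the plate is about 2 mm to the left. I open, shift, and feel my way down.

```bash
python3 -m creep '[0.064,0,-0.002,0,0,0,0, 0.064,0,-0.002,0,0,0,0, 0.064,0,-0.002,0,0,0,0, 0.064,0,-0.002,0.003,0,0,0, 0.064,0,-0.002,0.004,0,0,0, 0.064,0,-0.002,0.005,0,0,0]'
```

```text
clock: 5.35
tool_pos: [0.4578, -0.321, -0.0128]
eef_rot: [-2.585, -1.785, -0.0]
wrist_force: [-0.9, -0.5, 0.0]
grip_width: 0.0638
grip_force: 0.0
```

```bash
python3 -m creep '[0.045,0,0,0,0,0,0, 0.045,0,0,0,0,0,0, 0.045,0,0,0,0,0,0, 0.045,0,0,0,0,0,0, 0.045,0,0,0,0,0,0]'
```

```text
clock: 5.85
tool_pos: [0.4579, -0.3212, -0.0125]
eef_rot: [2.585, 1.785, 0.0]
wrist_force: [0.3, -0.1, -0.4]
grip_width: 0.0446
grip_force: 0.0
```

```bash
python3 -m creep '[0.066,0,0,0,0,0,0, 0.066,0,0,0,0,0,0, 0.066,0,0,0,0,0,0, 0.066,0,0,0.002,0,0,0, 0.066,0,0,0.003,0,0,0]'
python3 - <<'E'
from h import *
I,K,W=cam("wrist"); cv2.imwrite("pics/w3.png",I)
E
```

```text
clock: 6.35
tool_pos: [0.4578, -0.321, -0.0157]
eef_rot: [-2.585, -1.785, -0.0]
wrist_force: [0.2, -0.3, 0.2]
grip_width: 0.0661
grip_force: 0.0
```

View pics/w3.png

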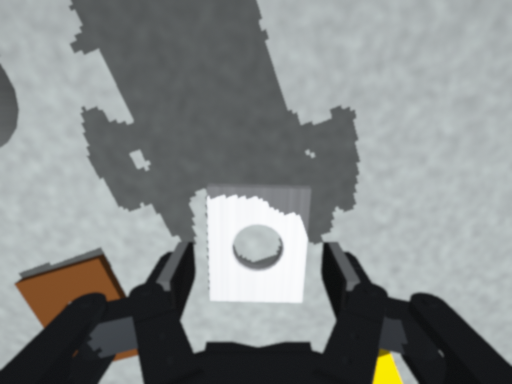

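```bash
python3 -m creep '[0.066,0,0,0.002,0,0,0, 0.066,0,0,0.004,0,0,0]'; python3 -m creep '[0.066,0,0,0.002,0,0,0, 0.066,0,0,0.003,0,0,0]'
```

```text
clock: 6.6
tool_pos: [0.4579, -0.3211, -0.0197]
eef_rot: [2.585, 1.785, 0.0]
wrist_force: [-0.4, -0.5, -0.1]
grip_width: 0.0661
grip_force: 0.0
clock: 6.8
tool_pos: [0.4578, -0.321, -0.0228]
eef_rot: [-2.585, -1.785, 0.0]
wrist_force: [0.6, 0.5, -0.2]
grip_width: 0.0656
grip_force: 0.0
```

```bash
python3 -m creep '[0.066,0,0,0.002,0,0,0, 0.066,0,0,0.003,0,0,0]'; python3 -m creep '[0.048,0,0,0,0,0,0, 0.048,0,0,0,0,0,0, 0.048,0,0,0,0,0,0, 0.048,0,0,0,0,0,0]'
```

```text
clock: 7.0
tool_pos: [0.4578, -0.3211, -0.0257]
eef_rot: [-2.585, -1.785, -0.0]
wrist_force: [0.0, 0.5, -0.1]
grip_width: 0.0661
grip_force: 0.0
clock: 7.4
tool_pos: [0.4579, -0.3211, -0.025]
eef_rot: [2.585, 1.785, 0.0]
wrist_force: [-1.9, 0.9, 5.2]
grip_width: 0.0507
grip_force: 61.5
```

Gripped (61 N). I lift it a little and check.

```bash
python3 -m creep '[0.048,0,0,-0.01,0,0,0, 0.048,0,0,-0.05,0,0,0, 0.048,0,0,-0.1,0,0,0, 0.048,0,0,-0.14,0,0,0, 0.048,0,0,-0.14,0,0,0]'
python3 - <<'E'
from h import *
I,K,W=cam("wrist"); J,_,_=cam("side")
cv2.imwrite("pics/w4.png",np.hstack([I[120:384,100:420],cv2.resize(J[190:322,220:380],(320,264))]))
E
```

```text
clock: 7.9
tool_pos: [0.4613, -0.3242, 0.1215]
eef_rot: [2.576, 1.779, 0.004]
wrist_force: [0.2, -0.1, -0.8]
grip_width: 0.0505
grip_force: 62.6
```

View pics/w4.png

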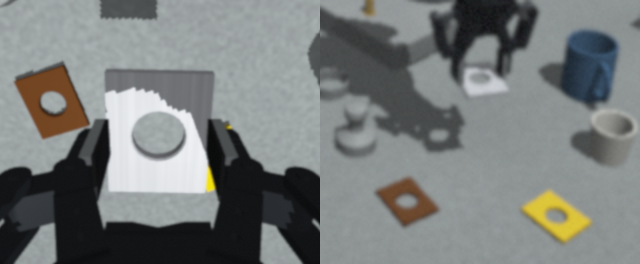

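The plate is held level between both fingers. Now to a viewing pose with the spindle ahead of the plate.

Run:
```python
from h import *
rel([0.494,-0.036,0.12])
```

```text
tool y yaw -20.8 tilt z [ 0.002 -0.002 -1.   ] q [-0.76  0.32 -0.16  1.08  0.    1.18] t 8.0
shift mm [279.8 -68.2  -4.6]
```

```bash
python3 -m creep '[0.048,0.05,-0.015,0,0,0,0, 0.048,0.1,-0.025,0,0,0,0, 0.048,0.15,-0.035,0,0,0,0, 0.048,0.2,-0.05,0,0,0,0, 0.048,0.24,-0.06,0,0,0,0, 0.048,0.27,-0.068,0,0,0,0, 0.048,0.28,-0.068,0,0,0,0, 0.048,0.28,-0.068,0,0,0,0]'
python3 - <<'E'
from h import *
I,K,W=cam("wrist"); cv2.imwrite("pics/w5.png",cv2.resize(I,(768,576)))
s=r.read_state(); print(s["tool_pos"])
g=I; h=cv2.cvtColor(I,cv2.COLOR_BGR2HSV)
m=((h[...,1]>90)&(h[...,2]>60)&(abs(h[...,0].astype(int)-22)<14))
for a,c,b in blobs(m,40): print(a,c,pt(K,W,c,0.089))
E
```

```text
clock: 8.8
tool_pos: [0.4928, -0.034, 0.1131]
eef_rot: [-2.581, -1.788, 0.003]
wrist_force: [0.1, 0.1, -0.3]
grip_width: 0.0508
grip_force: 62.6
[ 0.49296901 -0.03515079  0.11339951]
814 [263.5958231   95.16093366] [[0.52530599 0.03987856 0.089     ]]
```

View pics/w5.png

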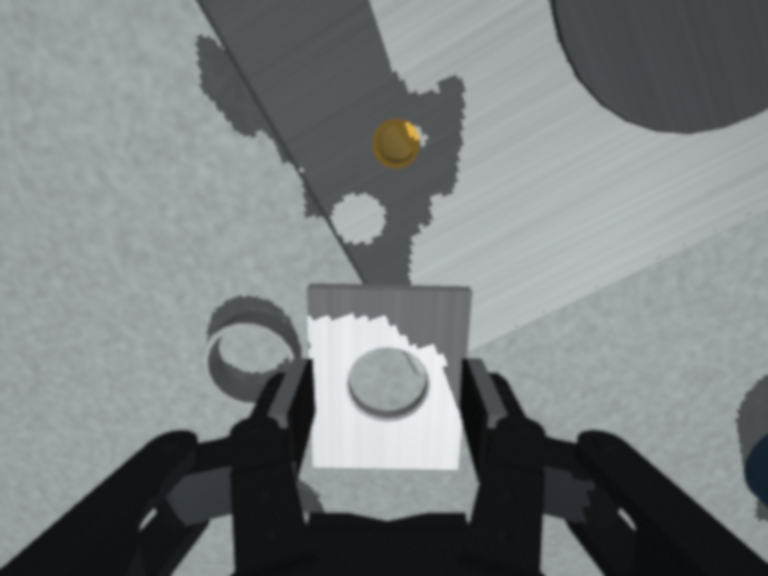

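The spindle with its collar is at about (397,143) in the enlarged view (looked at straight down, so height does not matter). The held plate's corners are (307,285), (470,289), (459,469) and (313,468), with the hole at (388,379).

Run:
```python
from h import *
s=r.read_state(); I,K,W=cam("wrist"); c=np.array([(307,285),(470,289),(459,469),(313,468),(388,379)])/1.5
for dz in(.020,.025,.031,.037):
    p=pt(K,W,c,s["tool_pos"][2]+dz); print(dz,[np.linalg.norm(p[i]-p[(i+1)%4]).round(4) for i in range(4)],p[:4].mean(0).round(4),p[4].round(4))
    M=R.from_rotvec(s["eef_rot"]).as_matrix(); print("shift",(M.T@(np.array([.5253,.0399,p[4][2]])-p[4])*1e3).round(1))
print(M[:,2],s["tool_pos"])
```

```text
0.02 [np.float64(0.0569), np.float64(0.0761), np.float64(0.0587), np.float64(0.0771)] [ 0.492  -0.041   0.1334] [ 0.493  -0.0391  0.1334]
shift [85.3  2.3 -0.1]
0.025 [np.float64(0.055), np.float64(0.0735), np.float64(0.0567), np.float64(0.0745)] [ 0.493  -0.0383  0.1384] [ 0.494  -0.0364  0.1384]
shift [82.5  2.3 -0.1]
0.031 [np.float64(0.0526), np.float64(0.0704), np.float64(0.0543), np.float64(0.0713)] [ 0.4942 -0.0351  0.1444] [ 0.4952 -0.0333  0.1444]
shift [79.1  2.3 -0.1]
0.037 [np.float64(0.0503), np.float64(0.0673), np.float64(0.0519), np.float64(0.0682)] [ 0.4954 -0.0319  0.1504] [ 0.4963 -0.0301  0.1504]
shift [75.8  2.4 -0.1]
[-1.92229159e-03 -9.70575061e-05 -9.99998148e-01] [ 0.49296901 -0.03515079  0.11339951]
```

```bash
python3 -m creep '[0.048,0.04,0.001,0,0,0,0, 0.048,0.075,0.002,0,0,0,0, 0.048,0.08,0.002,0,0,0,0, 0.048,0.08,0.002,0,0,0,0, 0.048,0.08,0.002,0.03,0,0,0, 0.048,0.08,0.002,0.055,0,0,0, 0.048,0.08,0.002,0.07,0,0,0, 0.048,0.08,0.002,0.077,0,0,0, 0.048,0.08,0.002,0.077,0,0,0]'
python3 - <<'E'
from h import *
I,K,W=cam("wrist"); cv2.imwrite("pics/w6.png",I[100:384,80:440])
rel([0.5253,0.0399,0.03])
E
```

```text
clock: 9.8
tool_pos: [0.5226, 0.0375, 0.0366]
eef_rot: [-2.586, -1.782, 0.003]
wrist_force: [-0.8, 0.9, -0.4]
grip_width: 0.0509
grip_force: 62.6
tool y yaw -20.8 tilt z [-0.001 -0.    -1.   ] q [-0.08  0.33 -0.36  0.88 -0.    1.85] t 9.85
shift mm [2.7 0.9 7.5]
```

View pics/w6.png

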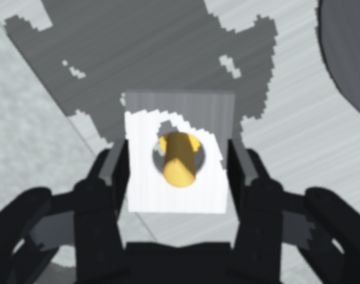

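The spindle stands through the hole, well centred (about (180,155) in the crop). Lower the last 6–7 mm.

```bash
python3 -m creep '[0.048,0.001,0,0.003,0,0,0, 0.048,0.001,0,0.005,0,0,0, 0.048,0.001,0,0.006,0,0,0]'; python3 -m creep '[0.048,0,0,0.001,0,0,0, 0.048,0,0,0.001,0,0,0]'
```

```text
clock: 10.15
tool_pos: [0.5245, 0.0398, 0.0319]
eef_rot: [2.585, 1.785, 0.001]
wrist_force: [-0.1, -0.4, -0.9]
grip_width: 0.0507
grip_force: 62.6
clock: 10.35
tool_pos: [0.5241, 0.0399, 0.0305]
eef_rot: [2.585, 1.785, 0.0]
wrist_force: [0.7, 0.6, -0.1]
grip_width: 0.051
grip_force: 62.6
```

```bash
python3 -m creep '[0.048,0,0,0.001,0,0,0, 0.048,0,0,0.001,0,0,0]';python3 -m creep '[0.048,0,0,0.001,0,0,0, 0.048,0,0,0.001,0,0,0]'
```

```text
clock: 10.55
tool_pos: [0.5242, 0.04, 0.0301]
eef_rot: [2.585, 1.785, 0.001]
wrist_force: [-1.3, 0.1, 3.3]
grip_width: 0.0505
grip_force: 63.4
clock: 10.75
tool_pos: [0.5243, 0.0399, 0.03]
eef_rot: [2.585, 1.785, 0.001]
wrist_force: [-4.2, 0.3, 12.3]
grip_width: 0.0507
grip_force: 64.9
```

Contact with the deck (12 N). Release, rise, and step back so the wrist camera looks straight down on the spindle.

```bash
python3 -m creep '[0.08,0,0,-0.001,0,0,0, 0.08,0,0,-0.001,0,0,0, 0.08,0,0,-0.001,0,0,0, 0.08,0,0,-0.001,0,0,0, 0.08,0,0,-0.05,0,0,0, 0.08,0,0,-0.085,0,0,0, 0.08,-0.04,0,-0.085,0,0,0, 0.08,-0.08,0,-0.085,0,0,0, 0.08,-0.08,0,-0.085,0,0,0, 0.08,-0.08,0,-0.085,0,0,0]'
python3 - <<'E'
from h import *
I,K,W=cam("wrist"); cv2.imwrite("pics/w7raw.png",I)
h=cv2.cvtColor(I,cv2.COLOR_BGR2HSV)
c=np.array(px(K,W,[.5253,.0399,.089])); print("exp",c, "world dx,dy px", np.array(px(K,W,[.5353,.0399,.089]))-c,np.array(px(K,W,[.5253,.0499,.089]))-c)
m=((h[...,1]>70)&(h[...,2]>50)&(abs(h[...,0].astype(int)-22)<14))
for a,k,b in blobs(m,40):
    print(a,k,pt(K,W,k,0.089),pt(K,W,k,0.0565))
x,y=c.astype(int); cv2.imwrite("pics/w7.png",np.hstack([cv2.resize(I[y-70:y+70,x-70:x+70],(560,560),interpolation=cv2.INTER_CUBIC)]))
np.savez("w7.npz",K=K,W=W)
print(r.read_state()["tool_pos"])
E
ls -la pics/w7.png
```

```text
clock: 11.75
tool_pos: [0.4956, -0.0356, 0.1135]
eef_rot: [-2.587, -1.782, -0.001]
wrist_force: [0.9, -0.3, 0.7]
grip_width: 0.0805
grip_force: 0.0
exp [257.72244976  94.20681073] world dx,dy px [15.25179229 -6.12571481] [ -5.86818031 -16.24936766]
857 [258.48191365  94.56942824] [[0.52566216 0.03953528 0.089     ]] [[0.52590224 0.03983381 0.0565    ]]
[ 0.49577797 -0.03494612  0.11337818]
-rw-r--r-- 1 agent agent 211423 Dec  2 22:49 pics/w7.png
```

View pics/w7.png

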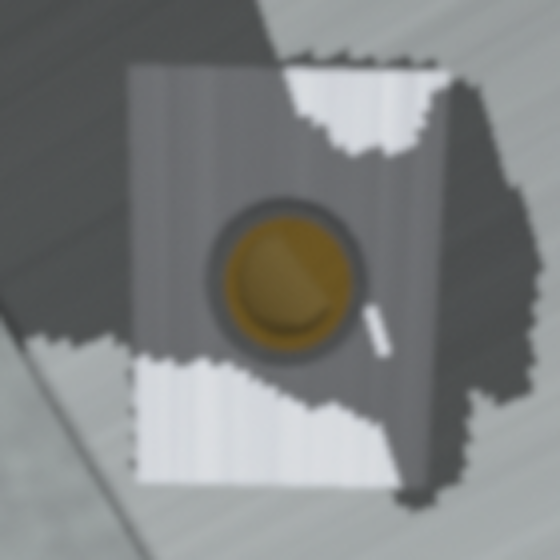

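The plate lies flat with the spindle centred in its hole (287,280). The D top is the duller area at lower left, its flat edge running from about (270,237) to (328,303) and facing upper right, roughly yaw 20° in the world. I measure that edge numerically.

Run:
```python
from h import *
I=cv2.imread("pics/w7raw.png"); d=np.load("w7.npz");K,W=d["K"],d["W"]
h=cv2.cvtColor(I,cv2.COLOR_BGR2HSV)
m=((h[...,1]>70)&(h[...,2]>50)&(abs(h[...,0].astype(int)-22)<14))
b=max(blobs(m,40),key=lambda t:t[0])[2]; S=h[...,1].astype(np.float32)
t,_=cv2.threshold(h[...,1][b].reshape(-1,1),0,255,cv2.THRESH_OTSU); print("otsu",t)
print(h[80:112,242:276:1,1][::2,::2])
for nm,mm in(("dull",b&(S<t)),("sat",b&(S>=t))):
    for a,c,q in blobs(mm,20): print(nm,a,c,pt(K,W,c,.089).round(4))
dd=max(blobs(b&(S<t),20),key=lambda t:t[0])[2]; cs=cv2.findContours(dd.astype(np.uint8),cv2.RETR_EXTERNAL,cv2.CHAIN_APPROX_NONE)[0]
c=max(cs,key=len)[:,0]; p=pt(K,W,c,.089)[:,:2]
# flat edge: hull's longest edges
hu=cv2.approxPolyDP(c.reshape(-1,1,2),1.5,True)[:,0]; P=pt(K,W,hu,.089)
for i in range(len(P)):
    v=P[(i+1)%len(P)]-P[i]; print(hu[i],np.linalg.norm(v).round(4),(np.degrees(np.arctan2(v[1],v[0]))).round(1))
```

```text
otsu 125.0
[[ 10   9  10   6  61 118 154 165 172 169 165 144  94  28   7  13  12]
 [ 12  10  10  82 154 163 155 154 168 173 172 170 167 122  39   7  14]
 [ 10   6  76 154 161 145 139 141 158 172 172 174 175 168 122  28  10]
 [  6  33 139 163 143 141 137 139 144 162 172 176 175 175 168  85   3]
 [  3  90 160 152 144 137 138 139 140 147 165 175 172 174 173 139  31]
 [ 18 130 163 147 144 142 138 136 140 142 153 169 173 173 172 166  70]
 [ 35 144 162 147 141 140 138 141 139 138 142 158 171 174 172 171  96]
 [ 44 153 161 144 145 140 140 140 139 139 140 147 163 170 173 170 105]
 [ 39 155 164 146 146 145 141 138 140 138 141 142 147 166 174 170  99]
 [ 24 140 165 149 144 146 141 143 140 141 139 142 142 153 168 168  82]
 [  6 110 167 151 143 145 146 144 141 142 141 138 143 146 162 154  50]
 [  9  63 158 166 148 147 145 145 141 141 141 141 141 155 170 125  16]
 [  9  16 114 168 163 148 147 145 142 141 142 145 152 167 153  59   6]
 [ 11   6  42 131 168 167 157 152 148 147 151 158 167 158  87   6   9]
 [ 12   9   6  39 116 162 170 166 171 167 168 165 145  82  10   9  13]
 [ 11  12   9   9  18  73 117 140 153 150 137 103  45   3   9  10  12]]
dull 60 [252.28333333  98.48333333] [[0.5213 0.0388 0.089 ]]
sat 765 [258.5503268   94.61699346] [[0.5257 0.0395 0.089 ]]
[253  79] 0.0051 -167.2
[246  84] 0.0039 -139.4
[243  90] 0.0047 -111.7
[243  98] 0.007 -79.3
[249 108] 0.0042 -46.6
[255 111] 0.0044 -20.8
[262 111] 0.0078 16.9
[272 103] 0.006 -156.7
[265 110] 0.0063 164.7
[255 111] 0.0067 126.4
[246 105] 0.0045 92.7
[243  98] 0.0071 58.4
[245  86] 0.0063 18.3
```

The edge gives a flat normal at yaw ≈18°, with the spindle axis at (0.5256, 0.0397). Next, over the black knob (nose roughly −54° from the first crop).

Run:
```python
from h import *
rel([0.533,0.302,0.13],np.radians(36))
```

```text
tool y yaw -20.8 tilt z [ 0.     0.001 -1.   ] q [-0.23  0.21 -0.32  1.04  0.    1.7 ] t 11.8
shift mm [328.2 -84.8 -16.4]
turn units -11.359223561174112
```

```bash
python3 -m creep '[0.08,0.328,-0.085,-0.016,0,0,-11.4, 0.08,0.328,-0.085,-0.016,0,0,-11.4, 0.08,0.328,-0.085,-0.016,0,0,-11.4, 0.08,0.328,-0.085,-0.016,0,0,-11.4, 0.08,0.328,-0.085,-0.016,0,0,-11.4, 0.08,0.328,-0.085,-0.016,0,0,-11.4, 0.08,0.328,-0.085,-0.016,0,0,-11.4, 0.08,0.328,-0.085,-0.016,0,0,-11.4, 0.08,0.328,-0.085,-0.016,0,0,-11.4, 0.08,0.328,-0.085,-0.016,0,0,-11.4]'
python3 - <<'E'
from h import *
I,K,W=cam("wrist"); cv2.imwrite("pics/k1.png",I); np.savez("k1.npz",K=K,W=W)
s=r.read_state(); print(s["tool_pos"])
g=I.max(2)
c=px(K,W,[.486,.367,.03]); print("exp",c)
for a,k,b in blobs(g<60,60):
    x,y,w,hh=cv2.boundingRect(b.astype(np.uint8)); print("dark",a,k.round(1),(x,y,w,hh),pt(K,W,k,.03).round(4))
x,y=map(int,c); P=I[max(0,y-70):y+70,x-70:x+70].max(2)[::5,::5]; print(max(0,y-70),x-70); print("\n".join(" ".join("%3d"%v for v in q) for q in P))
E
```

```text
clock: 12.8
tool_pos: [0.5317, 0.3016, 0.1289]
eef_rot: [-1.42, -2.801, 0.002]
wrist_force: [-0.1, 0.7, 1.4]
grip_width: 0.0799
grip_force: 0.0
[0.53202477 0.30107274 0.12914154]
exp (np.float64(259.1826896633387), np.float64(95.75834890372857))
dark 2103 [267.   91.9] (243, 64, 50, 65) [[0.4895 0.3735 0.03  ]]
dark 34590 [256.6 339.9] (0, 246, 512, 138) [[0.6391 0.1541 0.03  ]]
25 189
170 173 166 168 170 172 170 172 170 164 169 175 170 167 171 173 172 175 173 172 172 167 171 173 169 172 173 164
168 166 167 173 170 174 172 170 169 170 171 173 171 168 175 173 176 172 170 172 169 166 167 172 168 171 173 168
165 166 167 170 169 173 177 174 168 170 177 175 174 173 173 178 175 168 171 175 167 165 163 167 170 171 173 152
173 173 164 173 163 171 170 173 168 172 172 170 168 176 168 172 173 169 175 175 174 168 166 168 170 167 175 120
170 172 168 178 174 169 171 173 167 167 171 176 169 177 173 169 167 162 130  90  88 106 172 172 171 162  97  87
167 162 165 176 174 170 172 177 169 172 172 176 175 176 177 171 170 118  86  83  86 106 171 168 156  88  86  86
167 169 169 168 168 170 175 173 173 171
[... 1724 characters left out ...]
 175 167 173 173 175 172 176
171 171 172 168 170 173 164 170 172 168 175 169 175 177 172 169 144 170 172 174 177 178 173 182 178 173 173 171
171 169 170 170 162 166 171 170 169 166 172 172 172 171 168 171 175 167 168 171 174 176 180 180 176 174 177 170
171 172 171 167 170 176 169 170 175 170 164 167 174 175 167 174 169 170 168 171 176 168 172 174 170 174 175 169
167 176 172 167 172 169 173 175 168 173 171 168 168 172 163 172 170 170 173 176 175 172 172 170 171 170 175 176
172 176 173 176 178 170 171 168 164 166 171 172 169 165 166 171 170 167 174 179 178 168 174 181 181 170 170 177
174 175 170 171 169 164 167 162 166 165 168 174 173 166 168 174 180 178 168 175 172 168 174 175 176 169 178 174
```

Run:
```python
from h import *
from scipy.optimize import least_squares
I=cv2.imread("pics/k1.png"); d=np.load("k1.npz");K,W=d["K"],d["W"]; g=I.max(2)
b=[t[2] for t in blobs(g<60,60) if t[1][1]<200][0]
f=cv2.morphologyEx(b.astype(np.uint8),cv2.MORPH_CLOSE,np.ones((7,7)))
ys,xs=np.where((g>65)&(f>0)&(cv2.erode(f,np.ones((5,5)))>0)); p=pt(K,W,np.c_[xs,ys],.052)[:,:2]
u=np.linalg.svd(p-p.mean(0))[2][0]; u*=np.sign(u@np.array([.588,-.809])); print("line",p.mean(0),np.degrees(np.arctan2(u[1],u[0])),len(p),np.ptp((p-p.mean(0))@u))
c=max(cv2.findContours(f,cv2.RETR_EXTERNAL,cv2.CHAIN_APPROX_NONE)[0],key=len)[:,0]
for z in(.012,.024):
    q=pt(K,W,c,z)[:,:2]; n=np.array([-u[1],u[0]]); k=abs((q-p.mean(0))@n)>13; q=q[k]
    r_=least_squares(lambda v:np.hypot(*(q-v[:2]).T)-v[2],[*q.mean(0),.023],loss="soft_l1",f_scale=.0005); print(z,r_.x,np.sqrt(np.mean(r_.fun**2)))
    o=r_.x[:2]; print("line offset from axis",(p.mean(0)-o)@n,"along",(p-o)@u@np.ones(len(p))/len(p))
rel(np.r_[o,0.12],np.radians(36))
```

```text
line [0.49837016 0.36127524] -53.149399730225106 116 0.022354252417009148<stdin>:11: RuntimeWarning: Mean of empty slice.
  ret = um.true_divide(
Traceback (most recent call last):
ValueError: Initial guess is outside of provided bounds
```

Run:
```python
from h import *
from scipy.optimize import least_squares
I=cv2.imread("pics/k1.png"); d=np.load("k1.npz");K,W=d["K"],d["W"]; g=I.max(2)
b=[t[2] for t in blobs(g<60,60) if t[1][1]<200][0]
f=cv2.morphologyEx(b.astype(np.uint8),cv2.MORPH_CLOSE,np.ones((7,7)))
c=max(cv2.findContours(f,cv2.RETR_EXTERNAL,cv2.CHAIN_APPROX_NONE)[0],key=len)[:,0]
l=np.array([.49837,.36128]); a=np.radians(-53.2); u=np.array([np.cos(a),np.sin(a)]); n=np.array([-u[1],u[0]])
for z in(.006,.012,.024):
    q=pt(K,W,c,z)[:,:2]; q=q[abs((q-l)@n)>.013]
    r_=least_squares(lambda v:np.hypot(*(q-v[:2]).T)-v[2],[*q.mean(0),.023],loss="soft_l1",f_scale=.0005); o=r_.x[:2]
    print(z,r_.x,np.sqrt(np.mean(r_.fun**2)),"line off",(l-o)@n,(l-o)@u)
rel(np.r_[o,0.12],np.radians(36.8))
```

```text
0.006 [0.49023171 0.37371739 0.02273338] 0.00032096670174912767 line off -0.0009337077070734028 0.01483403277229133
0.012 [0.49013446 0.3735491  0.02225938] 0.00031499557992811306 line off -0.0007550250674418532 0.014757536459715217
0.024 [0.48995951 0.37319443 0.02130849] 0.00030052820468686494 line off -0.0004024826899433561 0.014578345220630604
tool y yaw 36.2 tilt z [-0.001 -0.001 -1.   ] q [ 0.38  0.41  0.    1.16 -0.    1.32] t 12.85
shift mm [83.   8.6  9.1]
turn units -0.12410875926124447
```

```bash
python3 -m creep '[0.06,0.04,0.005,0,0,0,0, 0.06,0.083,0.0087,0,0,0,-0.1, 0.06,0.083,0.0087,0,0,0,-0.1, 0.06,0.083,0.0087,0.05,0,0,-0.1, 0.06,0.083,0.0087,0.09,0,0,-0.1, 0.06,0.083,0.0087,0.115,0,0,-0.1, 0.06,0.083,0.0087,0.123,0,0,-0.1, 0.06,0.083,0.0087,0.123,0,0,-0.1]'; python3 -m creep '[0.03,0,0,0,0,0,0, 0.03,0,0,0,0,0,0, 0.01,0,0,0,0,0,0, 0.01,0,0,0,0,0,0, 0.01,0,0,0,0,0,0, 0.01,0,0,0,0,0,0]'
```

```text
clock: 13.65
tool_pos: [0.4901, 0.3723, 0.0057]
eef_rot: [-1.41, -2.806, 0.003]
wrist_force: [-0.3, -0.7, 0.8]
grip_width: 0.0601
grip_force: 0.0
clock: 14.25
tool_pos: [0.4915, 0.3744, 0.0083]
eef_rot: [1.407, 2.807, 0.003]
wrist_force: [-0.6, -1.4, 6.7]
grip_width: 0.0146
grip_force: 59.3
```

Knob gripped (59 N, wing across the pads). Lift and check.

```bash
python3 -m creep '[0.01,0,0,-0.02,0,0,0, 0.01,0,0,-0.06,0,0,0, 0.01,0,0,-0.1,0,0,0, 0.01,0,0,-0.125,0,0,0, 0.01,0,0,-0.125,0,0,0, 0.01,0,0,-0.125,0,0,0]'
python3 - <<'E'
from h import *
rel([0.6017,0.0644,0.13],np.radians(108))
E
```

```text
clock: 14.85
tool_pos: [0.4907, 0.3743, 0.1322]
eef_rot: [1.407, 2.808, 0.002]
wrist_force: [-0.5, 0.2, -1.2]
grip_width: 0.0145
grip_force: 58.7
tool y yaw 36.8 tilt z [ 0.002  0.001 -1.   ] q [0.52 0.42 0.02 1.17 0.   1.45] t 14.85
shift mm [-314.7  -96.5    2.1]
turn units -14.24826051554696
```

```bash
python3 -m creep '[0.01,-0.315,-0.0965,0,0,0,-14.3, 0.01,-0.315,-0.0965,0,0,0,-14.3, 0.01,-0.315,-0.0965,0,0,0,-14.3, 0.01,-0.315,-0.0965,0,0,0,-14.3, 0.01,-0.315,-0.0965,0,0,0,-14.3, 0.01,-0.315,-0.0965,0,0,0,-14.3, 0.01,-0.315,-0.0965,0,0,0,-14.3, 0.01,-0.315,-0.0965,0,0,0,-14.3, 0.01,-0.315,-0.0965,0,0,0,-14.3, 0.01,-0.315,-0.0965,0,0,0,-14.3]'; python3 -m creep '[0.01,0,0,0,0,0,0, 0.01,0,0,0,0,0,0]'
python3 - <<'E'
from h import *
s=r.read_state(); d=r.snapshot("wrist"); K=np.array(d["camera_matrix"]); W=np.array(d["tool_from_camera"]); I=np.ascontiguousarray(d["image"][:,:,::-1]); cv2.imwrite("pics/k2.png",I); np.savez("k2.npz",K=K,W=W)
rel(s["tool_pos"],np.radians(108)); print(s["tool_pos"],s["grip_width"])
h=cv2.cvtColor(I,cv2.COLOR_BGR2HSV); m=((h[...,1]>70)&(h[...,2]>50)&(abs(h[...,0].astype(int)-22)<14))
zt=s["tool_pos"][2]
for a,k,b in blobs(m,40): print("brass",a,k,"tool",pt(K,W,k,zt-.0565).round(4),pt(K,W,k,zt-.089).round(4),cv2.boundingRect(b.astype(np.uint8)))
P=I.max(2)[180:384:6,150:370:6]; print("\n".join(" ".join("%3d"%v for v in q) for q in P))
E
```

```text
clock: 15.85
tool_pos: [0.6003, 0.0631, 0.1294]
eef_rot: [0.496, -3.099, -0.001]
wrist_force: [-0.0, -0.1, -1.0]
grip_width: 0.015
grip_force: 58.8
clock: 16.05
tool_pos: [0.601, 0.0643, 0.1307]
eef_rot: [0.496, -3.101, -0.0]
wrist_force: [0.4, 1.0, -0.8]
grip_width: 0.0148
grip_force: 58.8
tool y yaw 108.2 tilt z [-0.001  0.    -1.   ] q [-0.03  0.4  -0.01  1.16  0.   -0.34] t 16.1
shift mm [0.2 0.  0.3]
turn units 0.04307171263575924
[0.60096    0.06427135 0.13074856] 0.014765190518776906
brass 742 [258.34366577  96.38140162] tool [[ 0.079  -0.0001  0.0742]] [[ 0.0789 -0.0002  0.0417]] (244, 81, 30, 32)
203 205 197 200 203 199 197 200 195 193 196 191 193 188 189 191 189 191 191 186 189 194 189 190 191 186 182 191 190 189 190 191 192 196 189 193 192
202 204 197 199 203 198 197 198 195 193 195 191 194 189 190 191 190 191 192 185 187 194 182 125  97  97  96 147 189 190 189 192 192 194 192 194 194
201 203 196 197 202 198 198 197 194 191 193 192 194 189 191 191 187 155 155 154 184 156  95  98  97  97  95  98  99  99 147 190 194 193 193 194 194
201 202 197 196 200 198 200 196 195 191 182
[... 3844 characters left out ...]
  18  18  17  20  19  19  19  17  18  18  18  17  19  18  17  18  18  29  17  19  17  90  22  19  17  19  19
 17  18  25  30 170  38  20  21  18  18  17  17  19  18  17  19  18  18  17  17  17  17  19  17  18  19  18  18  18  16  17  43 166  24  20  18  18
 18  24  33 168  54  23  24  17  18  17  19  20  23  18  18  18  17  19  18  16  18  17  19  18  17  18  19  18  18  17  19  17  65 173  26  21  19
 25  33 171  32  21  18  18  16  17  16  18  17  17  18  18  17  18  18  18  17  19  19  19  18  16  17  17  17  18  17  17  18  16  41 167  27  21
 36 166  23  22  16  17  15  15  18  16  16  17  15  18  19  17  17  19  17  18  17  18  18  18  17  17  17  18  18  17  15  16  16  19  24 167  30
```

Run:
```python
from h import *
I=cv2.imread("pics/k2.png"); d=np.load("k2.npz");K,W=d["K"],d["W"]; g=I.max(2)
m=np.zeros_like(g,bool); m[270:330,250:268]=g[270:330,250:268]>75
b=[t for t in blobs(m,20)]
for a,c,q in b:
    ys,xs=np.where(q); print(a,c,ys.min(),ys.max())
    for zt in(-.040,-.044,-.048):
        p=pt(K,W,np.c_[xs,ys],zt)[:,:2]; mm=p.mean(0); u=np.linalg.svd(p-mm)[2][0]; print(zt,mm.round(4),"x range",p[:,0].min().round(4),p[:,0].max().round(4),"ang",np.degrees(np.arctan(u[1]/u[0])).round(1))
```

```text
258 [257.96511628 298.83333333] 274 320
-0.04 [-0.0202 -0.0003] x range -0.0334 -0.0054 ang 0.1
-0.044 [-0.0171 -0.0003] x range -0.0299 -0.0027 ang 0.1
-0.048 [-0.014  -0.0003] x range -0.0263 -0.0001 ang 0.1
168 [259.02380952 324.18452381] 314 329
-0.04 [-0.0361  0.0002] x range -0.0392 -0.0295 ang 76.2
-0.044 [-0.0325  0.0002] x range -0.0355 -0.0261 ang 76.2
-0.048 [-0.0289  0.0002] x range -0.0318 -0.0227 ang 76.2
```

Held knob: the white line is at tool y −0.3 mm and straight; the spindle is at tool (79, 0) mm. Shift about 78.5 mm in x, then lower to just over the spindle.

```bash
python3 -m creep '[0.01,0.04,0,0,0,0,0, 0.01,0.0785,0.0002,0,0,0,0, 0.01,0.0785,0.0002,0,0,0,0, 0.01,0.0785,0.0002,0.02,0,0,0, 0.01,0.0785,0.0002,0.03,0,0,0, 0.01,0.0785,0.0002,0.03,0,0,0]'; python3 -m creep '[0.01,0,0,0.002,0,0,0, 0.01,0,0,0.004,0,0,0, 0.01,0,0,0.006,0,0,0, 0.01,0,0,0.006,0,0,0]'; python3 -m creep '[0.01,0,0,0.002,0,0,0, 0.01,0,0,0.003,0,0,0, 0.01,0,0,0.003,0,0,0]'
```

```text
clock: 16.7
tool_pos: [0.5259, 0.0398, 0.1001]
eef_rot: [0.498, -3.099, -0.001]
wrist_force: [-0.3, 0.1, -0.9]
grip_width: 0.0148
grip_force: 58.8
clock: 17.1
tool_pos: [0.5276, 0.0395, 0.096]
eef_rot: [-0.498, 3.101, -0.0]
wrist_force: [0.7, -0.7, 2.3]
grip_width: 0.0148
grip_force: 59.2
clock: 17.4
tool_pos: [0.5275, 0.0394, 0.093]
eef_rot: [-0.498, 3.1, -0.0]
wrist_force: [0.7, 0.3, 5.2]
grip_width: 0.0146
grip_force: 59.5
```

Force of 3 N at contact rising to 6 N with travel: the knob is sitting on the spindle's end and pressing the spring, so it has not entered. The TCP reads about 1.5 mm past the estimate; I lift, shift back and retry.

```bash
python3 -m creep '[0.01,0,0,-0.005,0,0,0, 0.01,0.0015,0,-0.005,0,0,0, 0.01,0.0015,0,-0.005,0,0,0]';  python3 -m creep '[0.01,0,0,0.003,0,0,0, 0.01,0,0,0.006,0,0,0, 0.01,0,0,0.007,0,0,0, 0.01,0,0,0.007,0,0,0]'
```

```text
clock: 17.7
tool_pos: [0.5246, 0.0389, 0.0971]
eef_rot: [0.498, -3.1, -0.0]
wrist_force: [-0.5, 0.8, -0.7]
grip_width: 0.015
grip_force: 58.9
clock: 18.1
tool_pos: [0.525, 0.0394, 0.0899]
eef_rot: [0.498, -3.101, -0.002]
wrist_force: [-0.8, 2.5, -1.9]
grip_width: 0.0144
grip_force: 58.8
```

No upward force at 0.090: the knob has entered. Continue down slowly.

```bash
python3 -m creep '[0.01,0,0,0.003,0,0,0, 0.01,0,0,0.006,0,0,0, 0.01,0,0,0.009,0,0,0, 0.01,0,0,0.01,0,0,0, 0.01,0,0,0.01,0,0,0]';  python3 -m creep '[0.01,0,0,0.002,0,0,0, 0.01,0,0,0.004,0,0,0, 0.01,0,0,0.005,0,0,0, 0.01,0,0,0.005,0,0,0]'
```

```text
clock: 18.6
tool_pos: [0.5254, 0.0394, 0.0804]
eef_rot: [0.499, -3.102, -0.002]
wrist_force: [-1.5, 5.2, 3.5]
grip_width: 0.0148
grip_force: 59.3
clock: 19.0
tool_pos: [0.5253, 0.0394, 0.0755]
eef_rot: [-0.499, 3.102, 0.002]
wrist_force: [-1.5, 5.4, 3.3]
grip_width: 0.0144
grip_force: 59.4
```

```bash
python3 -m creep '[0.01,0,0.0008,0,0,0,0, 0.01,0,0.0008,0,0,0,0]';  python3 -m creep '[0.01,0,0,0.002,0,0,0, 0.01,0,0,0.003,0,0,0, 0.01,0,0,0.003,0,0,0]'; python3 -m creep '[0.01,0,0,0.002,0,0,0, 0.01,0,0,0.003,0,0,0, 0.01,0,0,0.003,0,0,0]'
```

```text
clock: 19.2
tool_pos: [0.5253, 0.0396, 0.0755]
eef_rot: [-0.498, 3.102, -0.001]
wrist_force: [-1.2, 2.7, 1.2]
grip_width: 0.0148
grip_force: 59.1
clock: 19.5
tool_pos: [0.5254, 0.0396, 0.0726]
eef_rot: [-0.498, 3.102, -0.0]
wrist_force: [-0.7, 2.9, 3.6]
grip_width: 0.0145
grip_force: 59.3
clock: 19.8
tool_pos: [0.5255, 0.0396, 0.0697]
eef_rot: [-0.498, 3.101, -0.0]
wrist_force: [-1.1, 3.0, 6.2]
grip_width: 0.0147
grip_force: 59.6
```

```bash
python3 -m creep '[0.01,0,0,0.001,0,0,0, 0.01,0,0,0.001,0,0,0]'; python3 -m creep '[0.01,0,0,0.001,0,0,0, 0.01,0,0,0.001,0,0,0]'; python3 -m creep '[0.01,0,0,0.001,0,0,0, 0.01,0,0,0.001,0,0,0]'
```

```text
clock: 20.0
tool_pos: [0.5255, 0.0396, 0.0693]
eef_rot: [-0.498, 3.101, -0.001]
wrist_force: [-3.6, 2.9, 9.3]
grip_width: 0.0146
grip_force: 60.1
clock: 20.2
tool_pos: [0.5255, 0.0395, 0.0692]
eef_rot: [-0.498, 3.1, -0.001]
wrist_force: [-5.8, 3.4, 16.3]
grip_width: 0.0146
grip_force: 61.1
clock: 20.4
tool_pos: [0.5256, 0.0395, 0.0692]
eef_rot: [-0.498, 3.1, -0.001]
wrist_force: [-8.2, 2.3, 23.3]
grip_width: 0.0146
grip_force: 62.0
```

The hard stop is at TCP 0.0692, so the knob's underside is at 0.061, which is the plate top. The spring force just before it was 7–8 N, matching 6 mm of press. Handing in while holding.

```bash
python3 -c "
from cell import r
print(r.close_job())"
```

```text
the job is handed in; nothing more can be done
None
```

I laid the spacer plate flat on the deck around the spindle and let go of it, then fitted the knob with its flat matched, pressed it down to the plate and handed the job in while still holding it there; readings agree with about 6 mm of press, but no verdict came back.

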